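Lock the squeegee's telescopic pole

TASK

Two telescopic squeegee poles lie in wooden cradles. On one, the spring button still sticks up from the inner tube, outside the black collar: press that button down flush with its tube and, keeping it down, slide the tube until the front of the button is caught under the collar, then push the tube home by its end cap until the button pops up in the slot of the outer tube. The other pole, nearer the robot, is already locked and needs nothing.

Things in the scene. Friction and masses are not known exactly. Their poses are not given: they have to be found in the camera images.
- button_top (a point): Top centre of the unlocked pole's button: grey block 44 (along the pole) x 12 mm, 12 mm proud of the 30 mm inner tube, top 27 mm above the axis. Moves only down, spring 2 to 6 N, 13 mm travel. Press its rear half flush with a closed fingertip (top 15 to 17 above the axis; under 21 passes the collar): friction drags the tube along (it resists 1.2 N). Front end is 22 mm ahead along x.
- collar (a point): Centre of the front face of that pole's fixed black collar (60 mm across) on the pole's level axis, 45 mm above the table; x: the way the tube slides in, z up. Button front starts 12 to 30 mm short of it; 10 mm past it, it stays caught when released. Button centre 68 mm past: it pops up in the slot of the 44 mm outer tube to 27 above the axis; firm stop at 75.
- cap_face (a point): Centre of the free end face of the inner tube's black end cap (disc 48 mm across, 14 mm thick, centre 45 mm above the table), 98 mm behind the button's centre and moving with the tube. x: the way the tube slides in, z up. Push here along x to slide the tube in; about 3 N while the button is caught under the collar. Free table behind and below it.

How it is judged:
By the outcome, as a careful person would: the job done as asked, in the order asked, and still so for the second after the job is handed in, with the robot touching nothing.
It also fails if it takes over 43 s, if anything falls off the work surface, if the arm or the gripper's body presses on something with over 40 N, if the wrist force passes 120 N, or if a joint passes its speed limit or range.

ROBOT

A 6-joint arm with a two-finger parallel gripper is mounted at the origin on the work surface; the furniture and walls round the work are solid. World frame = base frame: x ahead of the robot, y to its left, z up, the work surface at z = 0. Lengths are in mm, angles in rad, forces in N, time in s.
With the tool pointing down it reaches from about 275 to 750 mm from the base axis. Payload 10.2 kg.
Tool frame: the origin (TCP) lies midway between the tips of the shut fingers; the grasp point (between the pads) lies 19 mm behind it; z points along the fingers, y is the line along which they close (so a half turn about z gives the same grasp; the last joint's range is limited). The gripper opens to 85 mm and grips with 20 to 120 N. Pads are 22 mm wide; open, the fingers measure 114 mm over their backs; the gripper's body (76 mm by 85 mm) begins 54 mm behind the grasp point. The pads swing forward as they close: fully open they stand 13 mm farther back than shut.
Start: joints at [1.118, 0.313, 1.498, -0, 1.331, -0.223], TCP at [119.599, 511.202, 231.294] pointing down, gripper open.
Joint ranges: [-2.94, 2.94], [-0.97, 2.17], [0.19, 2.56], [-1.23, 4.37], [0.02, 3.11], [-2.88, 2.88]. Speed limits (rad/s): [2.39, 2.39, 3.01, 3.14, 3.14, 3.14].

INTERFACE

Orientations are given as a unit quaternion [w, x, y, z].
In Python, from rig import ctrl gives the robot as it stands.
- The arm moves only by the tool send_rows, never from a script. Its argument "targets" is a list of rows, each a list of 7 numbers: the closure, from -1 (fully open) to 1 (shut), so that 0 is half open, then the shift along the tool's x, y, z in m, then the turn, a rotation vector about the tool's x, y, z in rad. In form: [[claw, dx, dy, dz, ax, ay, az], ...]. A call has exactly 10 rows; each row shifts and turns the commanded pose from where the row before left it, along the tool's axes as they then stand; what a row does not reach is not made up. A row lasts 1/8 s, in which the tool goes at most 62.5 mm and 10.7 degrees, less where a joint would pass 70% of its speed; a pose out of reach is approached as far as the arm can. A call with a gripper value outside its range is refused whole. The fingers move at their own pace and stop on an object; "squeeze" is the grip in N (left out, the last holds). Time passes only in rows, so rows that do not move let the fingers close, or fill a call up. It gives the time, the measured TCP pose, the force, the opening and the grip force at its end, in the units of the state.
- ctrl.sense(): the state, without advancing time (a new reading comes with each control period).
- ctrl.capture(name): name is "side" or "top" or "wrist"; returns a dict with "img" (384x512x3 uint8, red, green, blue), "camera_matrix" (3x3 intrinsics, pixels), "R" (3x3) and "t" (3): a world point X has camera coordinates R X + t. Camera axes: x right, y down, z forward; pixel columns grow to the right and rows downward; lengths in mm; the calibration is good to about 2 mm. A picture is of the moment at which its call begins. There is no depth.
- ctrl.finish_job(): hands the job in; it is judged then, once.
Trained networks look in a picture, given as the dict that the camera call returned (one of the last four; its "shot" number tells which), for a name from the list of things; names that differ only in an ending like _2 or _b are one class to them, and where a whole thing is asked for, a point or a joint stands for the part that bears it (a point fixed in the world has none). Each returns a list of dicts, best first, with "score" (0 to 1); they miss things now and then, are a little off and sometimes report something else, mostly with a low value. They report only what shows in the picture. A call takes as long as a camera call.
- ctrl.boxes_of(query, picture): "extent" ([left, top, width, height] in pixels, round what is visible of it).
- ctrl.landmark_of(query, picture): "point" ([column, row] in pixels: a listed point, or the origin of a listed thing).
The state is a dict: "time_s": time; "joints": joint angles; "dq": joint speeds; "tau": joint torques, N m; "eef_pos": TCP position; "ee_rot": TCP orientation; "force": force on the tool from outside, world axes, zero at the start; "wrist_torque": the same for the moment, N m; "grip_width": opening from 0.0 (shut) to 1.0 (fully open); "grip_force": force on a finger pad.
Only numpy, scipy, OpenCV 4.12 (cv2) and the standard library are available. Lean on these libraries where they do the work, as an engineer would, in place of code of your own. Each camera call takes 0.05 s, during which the arm holds its last target. There are 200 camera calls.

## Working session

There is one attempt and no reset: what is moved stays moved. The work goes in short steps, Python scripts to look and compute and a tool call to move; the robot and the scene stay as the last step left them, time stands still between calls to the robot, and variables do not carry over. Pictures are saved under pics/ and viewed, at most 10 in all, crops included, and the job is handed in when it is done.

Besides the shell and the picture viewer there is one more tool, called after "Call:" as name(argument=value, ...), one argument or row to a line, values as JSON. send_rows: Moves the arm, as the interface text tells. Its arguments: {"type":"object","properties":{"targets":{"type":"array"},"squeeze":{"type":"number"}},"required":["targets"]}

```bash
mkdir -p pics
cat > h.py <<'E'
import numpy as np, cv2
from rig import ctrl
def ray(p,px):
    K=np.array(p["camera_matrix"]);R=np.array(p["R"]);t=np.array(p["t"])
    d=R.T@np.linalg.solve(K,[px[0],px[1],1.]);c=-R.T@t
    return c,d/np.linalg.norm(d)
def atz(p,px,z):
    c,d=ray(p,px);return c+d*(z-c[2])/d[2]
def tri(rs):
    A=sum(np.eye(3)-np.outer(d,d) for c,d in rs);b=sum((np.eye(3)-np.outer(d,d))@c for c,d in rs)
    return np.linalg.solve(A,b)
def proj(p,X):
    v=np.array(p["camera_matrix"])@(np.array(p["R"])@X+np.array(p["t"]));return v[:2]/v[2]
def save(p,n): cv2.imwrite("pics/"+n,np.ascontiguousarray(p["img"][:,:,::-1]))
E
python3 - <<'E'
from h import *
Z=dict(button_top=72,collar=45,cap_face=45)
P=[]
for n in("side","top","wrist"):
    p=ctrl.capture(n);P.append(p["img"])
    for q in Z:
        for r in ctrl.landmark_of(q,p)[:3]:
            print(n,q,round(r["score"],2),np.round(r["point"]),np.round(atz(p,r["point"],Z[q])))
    save(p,n+"0.png")
print(ctrl.sense())
cv2.imwrite("pics/all.png",cv2.resize(np.vstack([np.hstack(P[:2]),np.hstack([P[2],P[2]*0])])[:,:,::-1],(800,600)))
E
```

```text
side button_top 0.56 [247. 192.] [500. 191.  72.]
side collar 0.91 [236. 193.] [483. 235.  45.]
side cap_face 0.65 [259. 223.] [505.  92.  45.]
top button_top 0.48 [242. 195.] [504. 185.  72.]
top collar 0.72 [225. 207.] [481. 229.  45.]
top cap_face 0.93 [283. 196.] [504.  82.  45.]
{'time_s': 0.6, 'joints': array([ 1.11760557e+00,  3.12895632e-01,  1.49771595e+00,  1.02137651e-05,
        1.33097905e+00, -2.23385977e-01]), 'dq': array([-0.00042373, -0.0011665 , -0.00010234,  0.00018515, -0.00148761,
       -0.00172749]), 'tau': array([-7.02975267e-04, -4.12032294e+01, -2.59834135e+01, -1.08847642e-04,
        4.66662514e-04,  3.04425362e-05]), 'eef_pos': array([119.59300956, 511.2027566 , 231.29039939]), 'ee_rot': array([-4.34451017e-06,  1.14650926e-01,  9.93405841e-01,  2.59873784e-06]), 'force': array([-0.74436542, -0.45618497,  1.29672469]), 'wrist_torque': array([-0.01919738, -0.0127301 , -0.01194823]), 'grip_force': 0.0, 'grip_width': 1.00091703190543}
```

View pics/all.png

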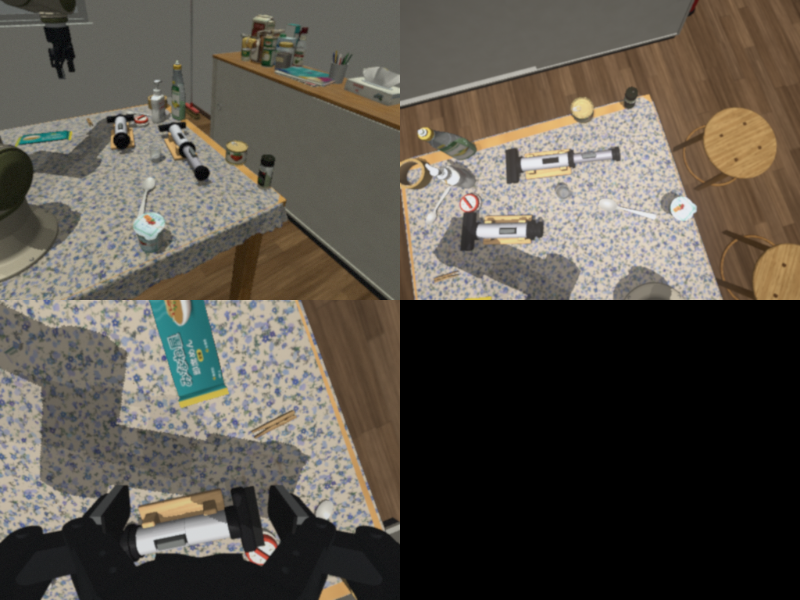

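The top view shows the unlocked pole at composite (510..620, 155), collar about (575,158) and cap about (617,153). The locked pole is nearer the robot, around (500,230). I'll zoom in next.

Run:
```python
import cv2,numpy as np
a=cv2.imread("pics/side0.png")[140:240,195:295];b=cv2.imread("pics/top0.png")[165:240,190:290]
b=cv2.resize(b,(800,600),interpolation=cv2.INTER_CUBIC);a=cv2.resize(a,(600,600),interpolation=cv2.INTER_CUBIC)
cv2.imwrite("pics/z.png",cv2.resize(np.hstack([a,b]),(800,343)))
```

```text
(no output)
```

View pics/z.png

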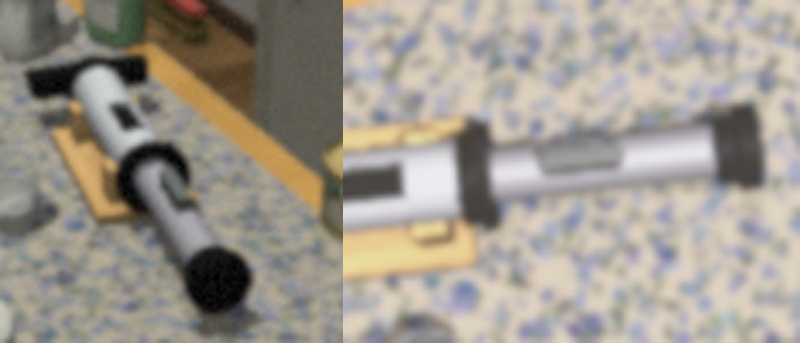

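```bash
cat >> h.py <<'E'
from scipy.spatial.transform import Rotation as Ro
def tool():
    s=ctrl.sense();q=s["ee_rot"];return s,Ro.from_quat([q[1],q[2],q[3],q[0]])
E
python3 - <<'E'
from h import *
p=ctrl.capture("top")
for n,px,z in(("btn",(241.8,198.9),72),("capTop",(278.5,189),66),("capface",(280,197),45),("collarfront",(222.7,203),60)):
    print(n,np.round(atz(p,px,z)))
s,T=tool();w=ctrl.capture("wrist");R=np.array(w["R"]);c=-R.T@w["t"]
print(np.round(T.as_matrix(),2));print("cam in tool",np.round(T.inv().apply(c-s["eef_pos"])),np.round(T.inv().as_matrix()@R.T,2))
print(np.round(T.inv().apply([505,110,240]-s["eef_pos"])))
E
```

```text
btn [495. 185.  72.]
capTop [519.  95.  66.]
capface [503.  91.  45.]
collarfront [488. 233.  60.]
[[-0.97  0.23 -0.  ]
 [ 0.23  0.97 -0.  ]
 [-0.   -0.   -1.  ]]
cam in tool [  70.   -0. -142.] [[ 0.   -0.96 -0.27]
 [ 1.    0.    0.  ]
 [-0.   -0.27  0.96]]
[-467. -303.   -9.]
```

Call:
send_rows(
  targets=[
    [1,-0.05,-0.028,-0.002,0,0,0],
    [1,-0.05,-0.028,-0.002,0,0,0],
    [1,-0.05,-0.028,-0.002,0,0,0],
    [1,-0.05,-0.028,-0.002,0,0,0],
    [1,-0.05,-0.028,-0.002,0,0,0],
    [1,-0.05,-0.028,-0.002,0,0,0],
    [1,-0.05,-0.028,-0.002,0,0,0],
    [1,-0.05,-0.028,-0.002,0,0,0],
    [1,-0.05,-0.028,-0.002,0,0,0],
    [1,-0.042,-0.025,-0.002,0,0,0],
  ],
  squeeze=40,
)

```text
time_s: 1.95
eef_pos: [536.9, 127.7, 251.3]
ee_rot: [0.0, 0.115, 0.993, 0.0]
force: [1.3, 0.4, 0.1]
grip_width: 0.002
grip_force: 0.0
```

Call:
send_rows(
  targets=[
    [1,0,0,0,0,0,-0.13],
    [1,0,0,0,0,0,-0.13],
    [1,0,0,0,0,0,-0.13],
    [1,0,0,0,0,0,0],
    [1,0,0,0,0,0,0],
    [1,0,0,0,0,0,0],
    [1,0,0,0,0,0,0],
    [1,0,0,0,0,0,0],
    [1,0,0,0,0,0,0],
    [1,0,0,0,0,0,0],
  ],
)

```text
time_s: 3.2
eef_pos: [535.6, 129.4, 251.3]
ee_rot: [0.0, -0.08, 0.997, -0.0]
force: [0.7, 0.6, -0.4]
grip_width: -0.0
grip_force: 0.0
```

Run:
```python
from h import *
Z=dict(button_top=72,collar=45,cap_face=45)
p=ctrl.capture("wrist");save(p,"w1.png")
for q in Z:
  for r in ctrl.landmark_of(q,p)[:2]:
    print(q,round(r["score"],2),np.round(r["point"]),np.round(atz(p,r["point"],Z[q]),1))
s,T=tool();print(s["time_s"],s["eef_pos"],np.round(T.as_matrix(),3),s["force"],s["grip_width"])
```

```text
button_top 0.96 [317. 145.] [496.8 191.8  72. ]
collar 0.8 [351. 145.] [492.6 237.   45. ]
cap_face 0.87 [225. 135.] [504.4  90.2  45. ]
3.4 [535.58414947 129.42840641 251.30874014] [[-0.987 -0.159  0.   ]
 [-0.159  0.987 -0.   ]
 [-0.    -0.    -1.   ]] [0.46888571 0.92332027 0.37005023] 0.0004628899909121528
```

View pics/w1.png

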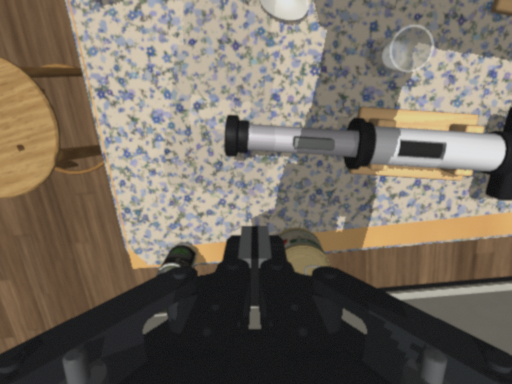

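The picture shows the cap face at (226,136), button spanning columns 293–335 at row 143, and collar front at about (349,143). Axis is about (-0.085, 0.996). I'll move above the button's rear half.

Call:
send_rows(
  targets=[
    [1,0,0,0,0,0,0.075],
    [1,0.0068,0.01,0.032,0,0,0],
    [1,0.0068,0.01,0.032,0,0,0],
    [1,0.0068,0.01,0.032,0,0,0],
    [1,0.0068,0.01,0.032,0,0,0],
    [1,0.0068,0.01,0.032,0,0,0],
    [1,0,0,0,0,0,0],
    [1,0,0,0,0,0,0],
    [1,0,0,0,0,0,0],
    [1,0,0,0,0,0,0],
  ],
)

```text
time_s: 4.65
eef_pos: [498.0, 176.2, 92.1]
ee_rot: [0.001, -0.042, 0.999, 0.0]
force: [0.6, 0.1, -0.3]
grip_width: 0.002
grip_force: 0.0
```

Run:
```python
from h import *
Z=dict(button_top=72,collar=45,cap_face=45)
p=ctrl.capture("wrist");save(p,"w2.png")
for q in Z:
  for r in ctrl.landmark_of(q,p)[:1]:
    print(q,round(r["score"],2),np.round(r["point"]),np.round(atz(p,r["point"],Z[q]),1))
s,T=tool();print(s["time_s"],s["eef_pos"],np.round(T.as_matrix(),3),s["force"])
print("tcp px",proj(p,s["eef_pos"]))
```

```text
button_top 0.91 [276. 226.] [494.8 188.6  72. ]
collar 0.55 [343. 212.] [492.1 235.9  45. ]
cap_face 0.57 [127. 210.] [503.5  90.6  45. ]
4.85 [497.54778677 176.28867307  91.48071567] [[-0.996 -0.085  0.   ]
 [-0.085  0.996 -0.   ]
 [-0.    -0.    -1.   ]] [0.54763039 0.21011498 0.56224274]
tcp px [254.41069225 243.09078969]
```

View pics/w2.png

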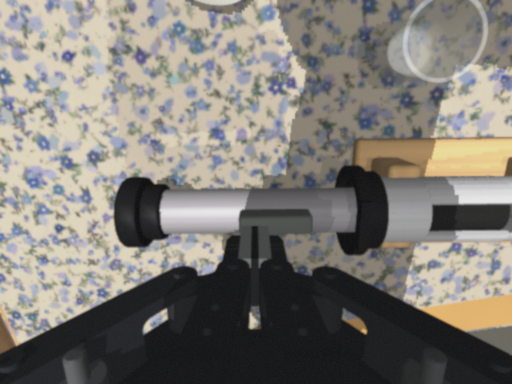

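The fingertip projects to (254,243), over the button's rear half (button spans columns 239–313, collar face at about col 338). Next is to press.

Call:
send_rows(
  targets=[
    [1,0.001,-0.001,0.008,0,0,0],
    [1,0,0,0.007,0,0,0],
    [1,0,0,0.004,0,0,0],
    [1,0,0,0.004,0,0,0],
    [1,0,0,0.003,0,0,0],
    [1,0,0,0.003,0,0,0],
    [1,0,0,0,0,0,0],
    [1,0,0,0,0,0,0],
    [1,0,0,0,0,0,0],
    [1,0,0,0,0,0,0],
  ],
)

```text
time_s: 6.1
eef_pos: [496.4, 175.2, 62.5]
ee_rot: [-0.0, -0.043, 0.999, -0.0]
force: [-4.1, -1.1, 5.5]
grip_width: -0.003
grip_force: 2.6
```

Call:
send_rows(
  targets=[
    [1,0,0,0.001,0,0,0],
    [1,0,0,0.0005,0,0,0],
    [1,0,0,0,0,0,0],
    [1,0,0.002,0,0,0,0],
    [1,0,0.002,0,0,0,0],
    [1,0,0.002,0,0,0,0],
    [1,0,0.002,0,0,0,0],
    [1,0,0,0,0,0,0],
    [1,0,0,0,0,0,0],
    [1,0,0,0,0,0,0],
  ],
)

```text
time_s: 7.35
eef_pos: [495.6, 183.4, 61.0]
ee_rot: [-0.0, -0.043, 0.999, 0.0]
force: [-4.2, 0.3, 5.6]
grip_width: 0.003
grip_force: 2.9
```

Run:
```python
from h import *
Z=dict(button_top=60,collar=45,cap_face=45)
p=ctrl.capture("wrist");save(p,"w3.png")
for q in Z:
  for r in ctrl.landmark_of(q,p)[:1]:
    print(q,round(r["score"],2),np.round(r["point"]),np.round(atz(p,r["point"],Z[q]),1))
s,T=tool();print(s["time_s"],s["eef_pos"],s["force"])
```

```text
button_top 0.96 [281. 245.] [495.3 197.6  60. ]
collar 0.56 [344. 234.] [492.9 235.2  45. ]
cap_face 0.98 [109. 233.] [503.8  99.9  45. ]
7.55 [495.64943003 183.4156773   61.00028567] [-4.69891102  0.16259635  4.99936859]
```

View pics/w3.png

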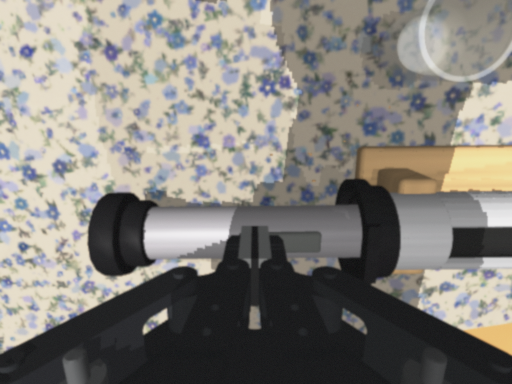

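The cap advanced 9.5 mm, so the tube is following the fingertip with the button flush (front end at col 320, collar at about 340). I'll keep dragging.

Call:
send_rows(
  targets=[
    [1,0,0.003,0,0,0,0],
    [1,0,0.003,0,0,0,0],
    [1,0,0.003,0,0,0,0],
    [1,0,0.003,0,0,0,0],
    [1,0,0.003,0,0,0,0],
    [1,0,0.003,0,0,0,0],
    [1,0,0.003,0,0,0,0],
    [1,0,0.003,0,0,0,0],
    [1,0,0.003,0,0,0,0],
    [1,0,0.003,0,0,0,0],
  ],
)

```text
time_s: 8.8
eef_pos: [492.9, 213.2, 60.9]
ee_rot: [-0.0, -0.043, 0.999, -0.0]
force: [-4.4, -1.6, 5.7]
grip_width: 0.004
grip_force: 2.9
```

Run:
```python
from h import *
Z=dict(button_top=60,collar=45,cap_face=45)
p=ctrl.capture("wrist");save(p,"w4.png")
for q in Z:
  for r in ctrl.landmark_of(q,p)[:1]:
    print(q,round(r["score"],2),np.round(r["point"]),np.round(atz(p,r["point"],Z[q]),1))
s,T=tool();print(s["time_s"],s["eef_pos"],s["force"])
```

```text
button_top 0.84 [283. 242.] [490.8 228.5  60. ]
collar 0.79 [293. 230.] [490.1 235.4  45. ]
cap_face 0.79 [106. 231.] [499.6 128.3  45. ]
9.0 [492.85459475 213.43405921  60.95039747] [-5.17431886  0.30589118  5.9480429 ]
```

View pics/w4.png

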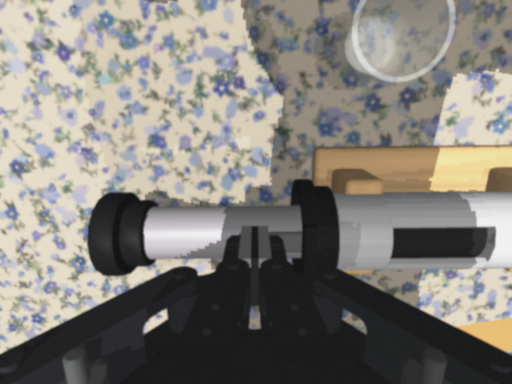

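The collar face is now past the button front: cap has moved 38 mm, front is about 13 mm under the collar. I'll nudge 2 mm more, lift straight up, go behind the cap and turn 90°.

Call:
send_rows(
  targets=[
    [1,0,0.002,0,0,0,0],
    [1,0,0,0,0,0,0],
    [1,0,0,-0.01,0,0,0],
    [1,0,0,-0.02,0,0,0],
    [1,0,0,-0.02,0,0,0],
    [1,0,-0.025,0,0,0,0],
    [1,0,-0.025,0,0,0,0],
    [1,0,-0.025,0,0,0,0],
    [1,0,-0.025,0,0,0,0],
    [1,0,-0.018,0,0,0,0],
  ],
)

```text
time_s: 10.25
eef_pos: [503.6, 96.6, 111.2]
ee_rot: [0.001, -0.042, 0.999, -0.0]
force: [0.1, -0.5, -0.3]
grip_width: -0.001
grip_force: 0.0
```

Call:
send_rows(
  targets=[
    [1,0,0,0,0,0,0.174],
    [1,0,0,0,0,0,0.174],
    [1,0,0,0,0,0,0.174],
    [1,0,0,0,0,0,0.174],
    [1,0,0,0,0,0,0.174],
    [1,0,0,0,0,0,0.174],
    [1,0,0,0,0,0,0.174],
    [1,0,0,0,0,0,0.174],
    [1,0,0,0,0,0,0.174],
    [1,0,0,0,0,0,0],
  ],
)

```text
time_s: 11.5
eef_pos: [503.4, 97.6, 111.0]
ee_rot: [0.0, 0.674, 0.739, 0.0]
force: [0.5, -0.7, 0.5]
grip_width: -0.005
grip_force: 0.0
```

Run:
```python
from h import *
Z=dict(button_top=60,collar=45,cap_face=45)
for n in("wrist","top"):
  p=ctrl.capture(n);save(p,n+"5.png")
  for q in Z:
    for r in ctrl.landmark_of(q,p)[:1]:
      print(n,q,round(r["score"],2),np.round(r["point"]),np.round(atz(p,r["point"],Z[q]),1))
s,T=tool();print(s["time_s"],s["joints"],s["eef_pos"],np.round(T.as_matrix(),3),s["force"])
```

```text
wrist cap_face 0.61 [257. 158.] [501.1 131.   45. ]
top button_top 0.38 [222. 201.] [492.7 233.5  60. ]
top collar 0.68 [223. 206.] [481.8 234.2  45. ]
11.9 [-3.74107307e-02  4.16140179e-01  1.69102338e+00  1.67349315e-05
  1.03441897e+00 -1.28244753e-01] [503.17091845  97.55232862 110.79010765] [[-0.091  0.996  0.   ]
 [ 0.996  0.091  0.   ]
 [ 0.     0.    -1.   ]] [-0.30457717 -0.55304104  0.35905618]
```

View pics/wrist5.png

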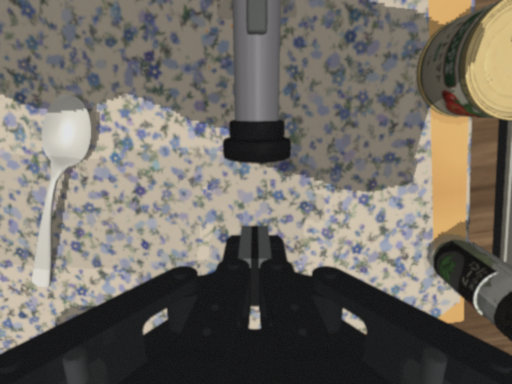

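The cap is at (257,150), lined up with the tip at column 255, and it is clear below. I'll go down and begin pushing.

Call:
send_rows(
  targets=[
    [1,0,0,0.026,0,0,0],
    [1,0,0,0.026,0,0,0],
    [1,0,0,0.026,0,0,0],
    [1,0,0,0,0,0,0],
    [1,0.01,0,0,0,0,0],
    [1,0.01,0,0,0,0,0],
    [1,0.005,0,0,0,0,0],
    [1,0.005,0,0,0,0,0],
    [1,0.005,0,0,0,0,0],
    [1,0.005,0,0,0,0,0],
  ],
)

```text
time_s: 13.15
eef_pos: [499.8, 137.5, 33.0]
ee_rot: [0.0, 0.675, 0.738, 0.0]
force: [1.2, -4.4, 4.1]
grip_width: -0.003
grip_force: 2.3
```

Call:
send_rows(
  targets=[
    [1,0.005,0,0,0,0,0],
    [1,0.005,0,0,0,0,0],
    [1,0.005,0,0,0,0,0],
    [1,0.005,0,0,0,0,0],
    [1,0.005,0,0,0,0,0],
    [1,0.005,0,0,0,0,0],
    [1,0.003,0,0,0,0,0],
    [1,0.003,0,0,0,0,0],
    [1,0,0,0,0,0,0],
    [1,0,0,0,0,0,0],
  ],
)

```text
time_s: 14.4
eef_pos: [495.8, 173.5, 32.4]
ee_rot: [-0.001, 0.675, 0.738, -0.0]
force: [-0.5, 0.2, 0.7]
grip_width: -0.001
grip_force: 0.0
```

Run:
```python
from h import *
Z=dict(button_top=60,collar=45,cap_face=45)
for n in("wrist",):
  p=ctrl.capture(n);save(p,n+"6.png")
  for q in Z:
    for r in ctrl.landmark_of(q,p)[:1]:
      print(n,q,round(r["score"],2),np.round(r["point"]),np.round(atz(p,r["point"],Z[q]),1))
s,T=tool();print(s["time_s"],s["eef_pos"],s["force"])
```

```text
wrist collar 0.93 [259. 122.] [491.2 235.6  45. ]
wrist cap_face 0.63 [255. 233.] [494.2 184.7  45. ]
14.6 [496.07407708 173.34850617  32.59417616] [-0.25325583  0.01510431 -0.13746491]
```

View pics/wrist6.png

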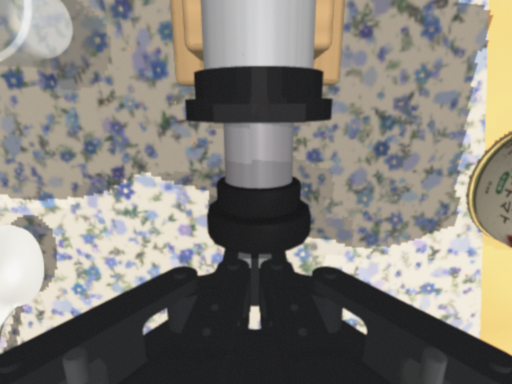

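The cap has moved to about y=184.5 and the button is under the collar (face at row 122). About 20 mm remains to the latch.

Call:
send_rows(
  targets=[
    [1,0.003,0,0,0,0,0],
    [1,0.003,0,0,0,0,0],
    [1,0.003,0,0,0,0,0],
    [1,0.003,0,0,0,0,0],
    [1,0.003,0,0,0,0,0],
    [1,0.003,0,0,0,0,0],
    [1,0.002,0,0,0,0,0],
    [1,0.002,0,0,0,0,0],
    [1,0.001,0,0,0,0,0],
    [1,0,0,0,0,0,0],
  ],
)

```text
time_s: 15.85
eef_pos: [494.8, 196.6, 33.1]
ee_rot: [0.0, 0.675, 0.738, 0.001]
force: [-0.2, -0.5, 0.2]
grip_width: -0.001
grip_force: 0.0
```

Run:
```python
from h import *
Z=dict(button_top=72,collar=45,cap_face=45)
I=[]
for n in("wrist","top","side"):
  p=ctrl.capture(n);I.append(p["img"])
  for q in Z:
    for r in ctrl.landmark_of(q,p)[:1]:
      print(n,q,round(r["score"],2),np.round(r["point"]),np.round(atz(p,r["point"],Z[q]),1))
s,T=tool();print(s["time_s"],s["eef_pos"],s["force"])
a=cv2.resize(I[0],(400,300));b=cv2.resize(I[1][165:240,160:260],(400,300),interpolation=2);c=cv2.resize(I[2][150:225,195:295],(400,300),interpolation=2)
cv2.imwrite("pics/c7.png",np.vstack([np.hstack([a,b]),np.hstack([c,c])])[:,:,::-1])
```

```text
wrist collar 0.76 [253. 174.] [489.3 236.   45. ]
wrist cap_face 0.93 [255. 231.] [492.8 208.2  45. ]
top button_top 0.5 [194. 204.] [483.5 301.7  72. ]
side collar 0.98 [240. 191.] [493.2 241.2  45. ]
side cap_face 0.57 [245. 196.] [502.1 217.3  45. ]
16.45 [494.25833684 196.14978002  32.78019794] [-0.89591154 -0.67652408  1.16822955]
```

View pics/c7.png

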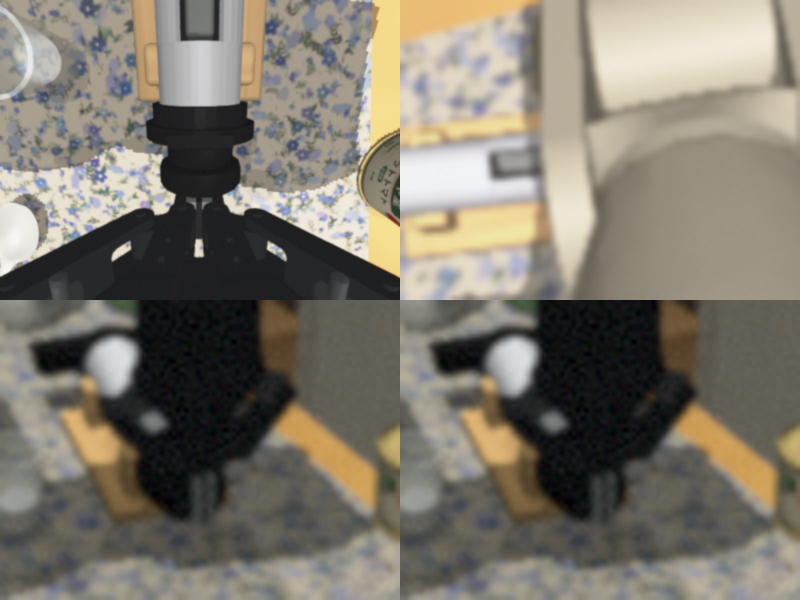

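A grey button fills the slot (top crop near (515,160)), and the cap at y≈208 puts it about 70 mm past the collar. I'll back off, lift and verify.

Call:
send_rows(
  targets=[
    [1,-0.015,0,0,0,0,0],
    [1,-0.025,0,0,0,0,0],
    [1,-0.025,0,0,0,0,0],
    [1,0,0,-0.04,0,0,0],
    [1,0,0,-0.05,0,0,0],
    [1,0,0,-0.02,0,0,0],
    [1,0.04,0,0,0,0,0],
    [1,0.04,0,0,0,0,0],
    [1,0,0,0,0,0,0],
    [1,0,0,0,0,0,0],
  ],
)

```text
time_s: 17.7
eef_pos: [493.0, 210.2, 142.7]
ee_rot: [0.0, 0.675, 0.738, -0.0]
force: [0.0, -0.1, -0.3]
grip_width: -0.001
grip_force: 0.0
```

Run:
```python
from h import *
Z=dict(button_top=72,collar=45,cap_face=45)
p=ctrl.capture("wrist");t=ctrl.capture("side")
for w in(p,t):
 for q in Z:
  for r in ctrl.landmark_of(q,w)[:1]:
    print(q,round(r["score"],2),np.round(r["point"]),np.round(atz(w,r["point"],Z[q]),1))
for z in(61,67,72): print(z,proj(p,np.array([486.,305,z])))
s,T=tool();print(s["time_s"],s["eef_pos"],s["force"])
a=cv2.resize(p["img"][:200,150:360],(420,400),interpolation=2);b=cv2.resize(t["img"][150:225,205:275],(373,400),interpolation=2)
cv2.imwrite("pics/c8.png",np.hstack([a,b])[:,:,::-1])
```

```text
button_top 0.85 [256.  67.] [484.6 303.3  72. ]
collar 0.77 [255. 163.] [490.1 233.7  45. ]
cap_face 0.91 [256. 192.] [493.5 208.7  45. ]
button_top 0.53 [236. 173.] [495.7 294.5  72. ]
cap_face 0.78 [243. 197.] [496.3 212.   45. ]
61 [258.0362995   66.65163351]
67 [258.14596216  65.55159033]
72 [258.24225011  64.58571087]
18.1 [493.00697179 210.77310492 142.82358281] [ 0.76391294 -0.19605864  0.11339358]
```

View pics/c8.png

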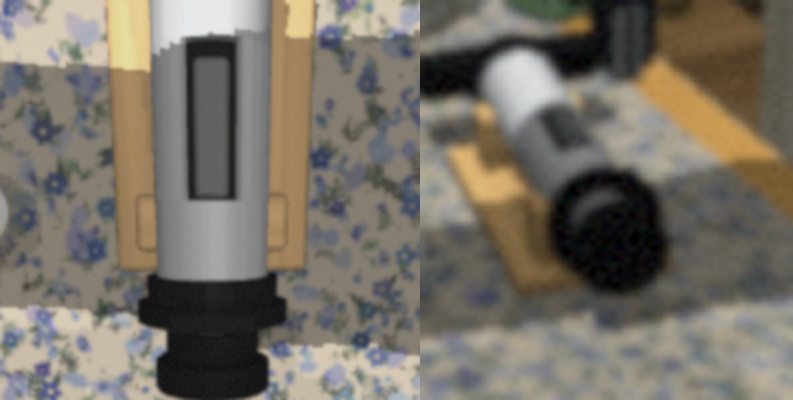

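The right crop shows the pole closed; the left shows the grey button in the slot, with its rear at the slot's rear edge. I've used up my picture views, so I'll check the button's height numerically by parallax from a sideways-shifted view.

```bash
cat > m.py <<'E'
from h import *
import sys,json,os
p=ctrl.capture("wrist");g=cv2.cvtColor(p["img"],cv2.COLOR_RGB2GRAY)
c=proj(p,np.array([484.6,304.,70]))
x,y=np.round(c).astype(int);h=22
print("c",c)
# row profiles across button: columns, along rows near the centre
for dy in(-12,0,12): print(y+dy,x-25,g[max(y+dy,0),max(x-25,0):x+26].tolist())
E
python3 m.py
```

```text
c [255.87590503  67.36940199]
55 231 [123, 125, 127, 130, 132, 134, 137, 137, 136, 131, 123, 108, 70, 36, 36, 50, 70, 84, 93, 96, 96, 97, 98, 96, 98, 96, 98, 97, 97, 98, 98, 88, 76, 54, 35, 36, 59, 94, 110, 123, 136, 141, 143, 142, 140, 135, 133, 133, 132, 125, 123]
67 231 [120, 124, 126, 128, 131, 134, 135, 137, 137, 132, 124, 109, 69, 37, 34, 45, 63, 80, 91, 96, 96, 96, 95, 96, 97, 98, 97, 97, 98, 99, 95, 87, 76, 53, 36, 35, 62, 94, 114, 126, 137, 141, 142, 142, 139, 134, 133, 134, 131, 123, 122]
79 231 [117, 124, 126, 127, 130, 134, 136, 137, 137, 135, 125, 111, 79, 46, 33, 42, 63, 79, 89, 95, 95, 96, 96, 96, 96, 98, 98, 97, 98, 99, 96, 90, 78, 54, 36, 33, 59, 94, 113, 126, 137, 141, 142, 143, 138, 135, 133, 133, 129, 123, 121]
```

Call:
send_rows(
  targets=[
    [1,0,-0.03,0,0,0,0],
    [1,0,-0.03,0,0,0,0],
    [1,0,-0.03,0,0,0,0],
    [1,0,0,0,0,0,0],
    [1,0,0,0,0,0,0],
    [1,0,0,0,0,0,0],
    [1,0,0,0,0,0,0],
    [1,0,0,0,0,0,0],
    [1,0,0,0,0,0,0],
    [1,0,0,0,0,0,0],
  ],
)

```text
time_s: 19.4
eef_pos: [403.3, 203.0, 142.8]
ee_rot: [-0.0, 0.675, 0.738, 0.0]
force: [0.7, -0.1, -0.3]
grip_width: 0.006
grip_force: 0.0
```

```bash
python3 m.py; python3 -c "
from h import *
p=ctrl.capture('wrist');print(ctrl.sense()['time_s'])
for z in(62,67,72):
  print(z,[np.round(proj(p,np.array([484.6+d,304.,z])),1).tolist() for d in(-6,6)], 'slot/tube sil', proj(p,np.array([484.6-22,304,45])))
for r in ctrl.landmark_of('button_top',p): print(r)"
```

```text
c [389.70053322  67.9261433 ]
56 365 [133, 135, 135, 136, 137, 135, 131, 110, 65, 34, 38, 44, 43, 45, 46, 46, 52, 64, 78, 88, 91, 94, 94, 94, 93, 92, 92, 91, 91, 90, 90, 89, 89, 90, 100, 111, 120, 131, 139, 141, 139, 134, 131, 125, 125, 121, 122, 122, 116, 106, 100]
68 365 [134, 135, 136, 137, 135, 128, 105, 61, 32, 36, 43, 44, 46, 45, 48, 55, 66, 79, 89, 94, 94, 94, 93, 92, 93, 92, 92, 91, 91, 89, 89, 88, 94, 109, 115, 126, 137, 142, 141, 137, 133, 130, 125, 122, 120, 122, 125, 125, 124, 125, 123]
80 365 [135, 135, 136, 134, 124, 96, 56, 34, 40, 44, 45, 46, 45, 49, 55, 67, 81, 90, 95, 94, 94, 95, 93, 93, 92, 90, 91, 90, 90, 89, 87, 96, 111, 119, 132, 139, 141, 140, 134, 129, 126, 117, 96, 81, 80, 78, 68, 66, 79, 93, 106]
19.5
62 [[376.2, 68.5], [393.1, 70.1]] slot/tube sil [346.31904005  69.11988122]
67 [[379.1, 67.6], [396.4, 69.3]] slot/tube sil [346.31904005  69.11988122]
72 [[382.2, 66.7], [399.9, 68.4]] slot/tube sil [346.31904005  69.11988122]
{'point': [390.1, 65.9], 'score': 0.82}
```

Parallax puts the button top at about 70–72 mm. It also hides the far slot wall, so it is standing proud of the outer tube. I'm handing the job in.

```bash
python3 -c "
from rig import ctrl
print(ctrl.finish_job())"
```

```text
the job is handed in; nothing more can be done
None
```

I pressed the button, slid it under the collar and pushed the tube home; by camera the button has popped up in the slot (top about 70–72 mm above the table), and I handed the job in at about 20 s with the arm touching nothing, though no verdict came back.

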